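Rack the fragile ceramic gas nozzle

TASK

Pick up the white ceramic gas nozzle that stands on the welding table and put it upright, fully down, on the free post of the nozzle stand, then let go of it. The ceramic cracks easily: hold it with a light grip (no more than about 40 N from each finger), do not press or knock it hard on the stand, and do not drop it or tip it over. Leave the two copper nozzles where they are.

Things in the scene. Friction and masses are not known exactly. Their poses are not given: they have to be found in the camera images.
- ceramic_nozzle: white ceramic gas nozzle, an open tube standing upright on the table, 62 mm tall, about 70 g. Lower 20 mm: ribbed collar 34 mm across (bore 26 mm); from 27 mm up: plain straight tube 25 mm across (bore 19 mm), the place to grip, about 46 mm above its foot. Origin: centre of its foot; z up along the tube. Fragile; a 20 to 30 N squeeze holds it well
- copper_nozzle: copper-coloured nozzle of the same shape and size, standing on the table; a bystander. Origin: centre of its foot. It, the ceramic nozzle and an upright steel bolt (60 mm tall, 23 mm across) stand apart from one another, at least 80 mm between centres
- posted_nozzle: second copper-coloured nozzle of the same shape and size, already seated on the other post of the stand, 110 mm from the free post; a bystander. Origin: centre of its foot
- stand: nozzle stand: dark steel plate 64 x 176 x 12 mm fixed to the table, with two upright posts 8 mm thick that rise 40 mm above the plate, tips rounded. Origin: centre of its underside; y runs along the plate. The free post is at y = -55 mm, the used one at +55 mm. A seated nozzle stands on the plate's top face, 12 mm above the table, with about 5 mm of play sideways

How it is judged:
By the outcome, as a careful person would: the job done as asked, in the order asked, and still so for the second after the job is handed in, with the robot touching nothing.
It also fails if it takes over 38 s, if anything falls off the work surface, if the arm or the gripper's body presses on something with over 40 N, if the wrist force passes 120 N, or if a joint passes its speed limit or range.

ROBOT

A 6-joint arm with a two-finger parallel gripper is mounted at the origin on a cart in front of the work surface, level with it; the furniture and walls round the work are solid. World frame = base frame: x ahead of the robot, y to its left, z up, the work surface at z = 0. Lengths are in m, angles in rad, forces in N, time in s.
With the tool pointing down it reaches from about 0.35 to 0.875 m from the base axis. Payload 15.5 kg.
Tool frame: the origin (TCP) lies at the very end of the fingers, on their centre line; the grasp point (between the pads) lies 19 mm behind it; x points along the fingers, z is the direction in which the jaws open and shut, and the axes are right-handed (so a half turn about x gives the same grasp; the last joint's range is limited). The gripper opens to 85 mm and grips with 20 to 120 N. Pads are 22 mm wide; open, the fingers measure 114 mm over their backs; the gripper's body (76 mm by 85 mm) begins 54 mm behind the grasp point. The pads swing forward as they close: fully open they stand 13 mm farther back than shut.
Start: joints at [-0.763, 0.494, 1.345, -0, 1.302, -0.096], TCP at [0.491, -0.387, 0.231] pointing down, gripper open.
Joint ranges: [-2.91, 2.91], [-0.82, 2.16], [0.22, 2.67], [-1.22, 4.37], [0.12, 2.79], [-3.08, 3.08]. Speed limits (rad/s): [1.89, 1.89, 2.57, 3.01, 3.01, 3.01].

INTERFACE

Orientations are given as a unit quaternion [w, x, y, z].
In Python, from rig import read_state, grab_frame, camera_model, sign_off gives the robot as it stands.
- The arm moves only by the tool send_rows, never from a script. Its argument "deltas" is a list of rows, each a list of 2 entries, a list of its own where there are three numbers: the shift along the tool's x, y, z in cm, then the turn, a rotation vector about the tool's x, y, z in rad. In form: [[[dx, dy, dz], [wx, wy, wz]], ...]. A call has 1 to 12 rows; each row is the pose to reach, as a shift and turn from the pose commanded when the call began, along the tool's axes at that moment; what a row does not reach only later rows make up. A row lasts 1/8 s, in which the tool goes at most 62.5 mm and 10.7 degrees, less where a joint would pass 70% of its speed; a pose out of reach is approached as far as the arm can. A call with a gripper value outside its range is refused whole. "gripper" is the closure, from -1 (fully open) to 1 (shut), set as the call begins (left out, the last holds). The fingers move at their own pace and stop on an object; "grip_force" is the grip in N (left out, the last holds). Time passes only in rows, so rows that repeat a pose let the fingers close. It gives the time, the measured TCP pose, the force and the opening at its end, in the units of the state.
- read_state(): the state, without advancing time (a new reading comes with each control period).
- grab_frame(name): name is "scene" or "top"; returns the picture (384x512x3 uint8, blue, green, red); there is no depth.
- camera_model(name): a dict with "intrinsics" (3x3 intrinsics, pixels), "rvec" (rotation vector, rad) and "tvec" (3), from world to camera coordinates, as OpenCV has them. Camera axes: x right, y down, z forward; pixel columns grow to the right and rows downward; lengths in m; the calibration is good to about 2 mm. A picture is of the moment at which its call begins. camera_model takes no time and is no camera call.
- sign_off(): hands the job in, once; it reports no verdict.
The state is a dict: "clock": time; "joint_positions": joint angles; "joint_vel": joint speeds; "tau": joint torques, N m; "position": TCP position; "tool_rot": TCP orientation; "contact_force": force on the tool from outside, world axes, zero at the start; "wrist_torque": the same for the moment, N m; "finger_gap": finger opening in m.
Only numpy, scipy, OpenCV 4.12 (cv2) and the standard library are available. Lean on these libraries where they do the work, as an engineer would, in place of code of your own. Each camera call takes 0.05 s, during which the arm holds its last target.

## Working session

There is one attempt and no reset: what is moved stays moved. The work goes in short steps, Python scripts to look and compute and a tool call to move; the robot and the scene stay as the last step left them, time stands still between calls to the robot, and variables do not carry over. Pictures are saved under pics/ and viewed, and the job is handed in when it is done.

Besides the shell and the picture viewer there is one more tool, called after ">>>" by a JSON object that holds its "api" and its "payload". send_rows: Moves the arm, as the interface text tells. Its arguments: {"type":"object","properties":{"deltas":{"type":"array","items":{"type":"array"}},"gripper":{"type":"number"},"grip_force":{"type":"number"}},"required":["deltas"]}

```bash
mkdir -p pics; python3 - <<'E'
from rig import *
import cv2,json
for n in("scene","top"):
    f=grab_frame(n); cv2.imwrite(f"pics/{n}0.png",f)
    m=camera_model(n); print(n,m)
print(read_state())
E
```

```text
scene {'intrinsics': array([[436.93706946,   0.        , 251.41506522],
       [  0.        , 436.93706946, 192.62959722],
       [  0.        ,   0.        ,   1.        ]]), 'rvec': array([ 0.73893179,  2.67181156, -0.99434542]), 'tvec': array([ 0.48760866, -0.12929864,  1.19571689])}
top {'intrinsics': array([[485.76313976,   0.        , 251.27441219],
       [  0.        , 485.76313976, 192.47291402],
       [  0.        ,   0.        ,   1.        ]]), 'rvec': array([ 2.19394505, -2.18261757,  0.07289951]), 'tvec': array([-0.10143121,  0.53213923,  1.21408601])}
{'clock': 0.1, 'joint_positions': array([-7.63498352e-01,  4.94131293e-01,  1.34603899e+00, -2.56038434e-05,
        1.30252077e+00, -9.55329540e-02]), 'joint_vel': array([-1.23017428e-03, -3.26094691e-03, -1.85597389e-03, -9.76878345e-05,
       -4.57485826e-04, -9.65694406e-04]), 'tau': array([-1.97801769e-04, -8.83589816e+01, -3.84560108e+01,  2.57506537e-05,
        5.19103356e-03, -9.05600245e-05]), 'position': array([ 0.49043215, -0.38691961,  0.23076374]), 'tool_rot': array([ 0.66767907,  0.23194691,  0.66839248, -0.23163935]), 'contact_force': array([0.17803317, 0.14593986, 0.39990234]), 'wrist_torque': array([-0.01456796,  0.06150542,  0.00992725]), 'finger_gap': 0.08532605049362835}
```

View pics/scene0.png

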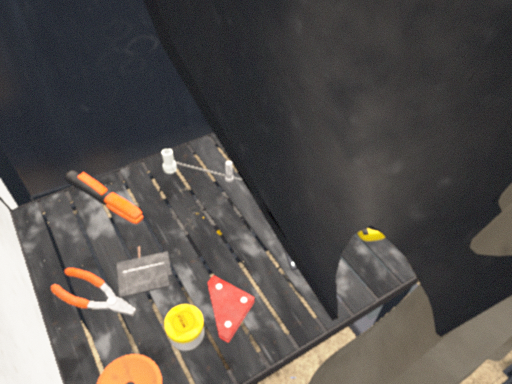

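View pics/top0.png

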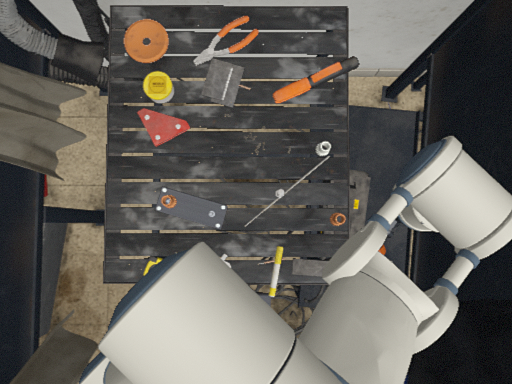

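Top view: the stand is near (190,207), with the posted copper nozzle at (168,201) and the free post near (212,213). The ceramic nozzle is at (324,148), the loose copper one at (338,219) and the bolt at (280,193). A thin rod lies from (247,226) to about (328,156). I'll zoom in.

```bash
cat > h.py <<'E'
import numpy as np,cv2
from rig import *
def cam(n):
    m=camera_model(n);R,_=cv2.Rodrigues(np.array(m["rvec"],float));return np.array(m["intrinsics"]),R,np.array(m["tvec"],float)
def ray(n,u,v,z):
    K,R,t=cam(n);c=-R.T@t;d=R.T@np.linalg.inv(K)@np.array([u,v,1.]);return c+d*(z-c[2])/d[2]
def proj(n,p):
    K,R,t=cam(n);q=K@(R@np.array(p,float)+t);return q[:2]/q[2]
E
python3 - <<'E'
from h import *
for n in("top","scene"):
    K,R,t=cam(n);print(n,"cam at",-R.T@t)
f=cv2.imread("pics/top0.png")
a=cv2.resize(f[130:245,230:360],None,fx=6,fy=5.2*6/5.2,interpolation=cv2.INTER_CUBIC)[:600];cv2.imwrite("pics/a.png",cv2.resize(f[130:230,230:360],None,fx=6,fy=6,interpolation=cv2.INTER_CUBIC))
cv2.imwrite("pics/b.png",cv2.resize(f[175:245,140:240],None,fx=8,fy=8,interpolation=cv2.INTER_CUBIC))
s=cv2.imread("pics/scene0.png");cv2.imwrite("pics/c.png",cv2.resize(s[130:200,150:250],None,fx=8,fy=8,interpolation=cv2.INTER_CUBIC))
for u,v in((324,148),(338,219),(280,193),(168,201),(212,213),(247,226),(328,156)): print(u,v,ray("top",u,v,.03),proj("scene",ray("top",u,v,.03)))
E
```

```text
top cam at [ 0.45160858 -0.09795872  1.24656291]
scene cam at [0.87966402 0.49885803 0.81335792]
324 148 [ 0.64535158 -0.28175295  0.03      ] [168.50178359 159.66999411]
338 219 [ 0.46647218 -0.31593257  0.03      ] [223.94542933 128.42989198]
280 193 [ 0.53088729 -0.1707704   0.03      ] [229.33725625 170.27213894]
168 201 [0.50933086 0.1099528  0.03      ] [302.1552466  247.94734472]
212 213 [ 0.47984149 -0.00064159  0.03      ] [284.70399931 207.9426908 ]
247 226 [ 0.44783429 -0.08842064  0.03      ] [275.48329346 178.71394208]
328 156 [ 0.62505563 -0.29174939  0.03      ] [174.19466202 154.45997488]
```

View pics/a.png

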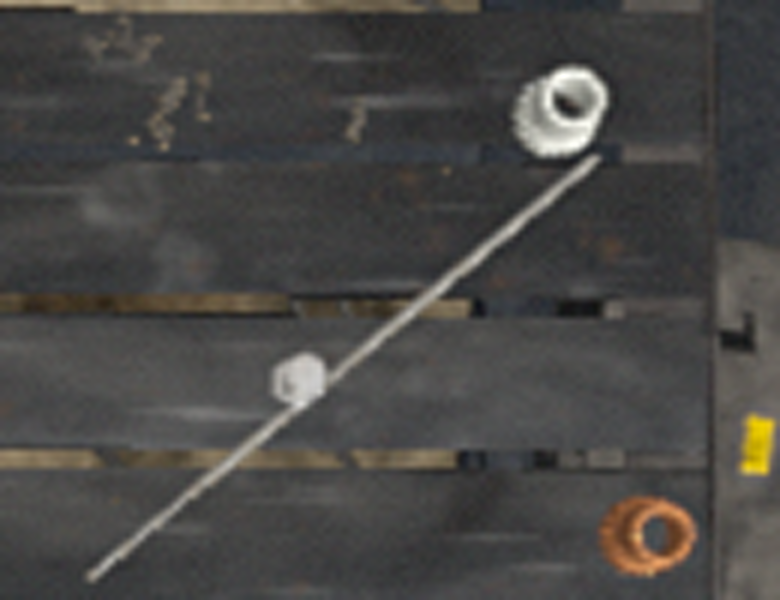

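View pics/b.png

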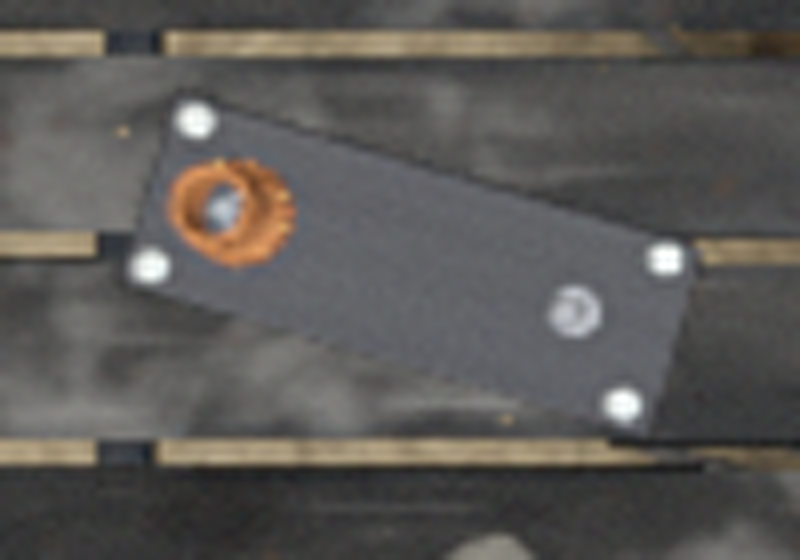

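View pics/c.png

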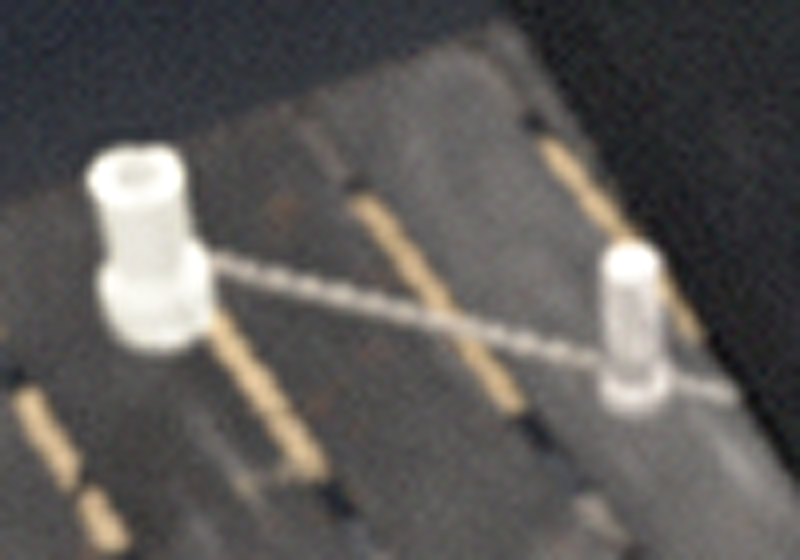

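```bash
python3 - <<'E'
from h import *
f=cv2.imread("pics/top0.png");g=cv2.cvtColor(f,cv2.COLOR_BGR2GRAY).astype(int)
np.set_printoptions(linewidth=250,precision=4,suppress=True)
print("nozzle cols 314..334 rows 138..158");print(g[138:158,314:334])
print("post cols205-219 rows 206-220");print(g[206:221,205:219])
def cen(n,u0,u1,v0,v1,th):
    w=np.clip(g[v0:v1,u0:u1]-th,0,None).astype(float);V,U=np.mgrid[v0:v1,u0:u1];return (U*w).sum()/w.sum(),(V*w).sum()/w.sum()
P=[]
for c in((164,190),(158,208),(222,207),(217,225)):
    u,v=cen("top",c[0]-4,c[0]+5,c[1]-4,c[1]+5,150);p=ray("top",u,v,.014);P.append(p);print("bolt",u,v,p)
P=np.array(P);print("mean",P.mean(0),"ax",P[0]-P[2],P[1]-P[3],np.linalg.norm(P[0]-P[2]),np.linalg.norm(P[0]-P[1]))
d=(P[0]-P[2]+P[1]-P[3])[:2];d/=np.linalg.norm(d);print("y dir",d,"yaw",np.arctan2(-d[0],d[1]))
q=P.mean(0)[:2]-.055*d;print("free post",q,"proj tip",proj("top",[*q,.052]),"base",proj("top",[*q,.012]))
u,v=cen("top",206,218,208,220,130);print("post centroid",u,v,ray("top",u,v,.05)[:2],ray("top",u,v,.032)[:2])
E
```

```text
nozzle cols 314..334 rows 138..158
[[ 53  53  53  53  52  53  52  54  51  52  48  53  53  56  56  59  53  51  57  55]
 [ 52  53  55  54  56  51  51  48  49  52  50  48  51  51  52  54  56  53  62  56]
 [ 54  52  56  53  54  53  49  46  43  47  58  68  55  50  47  52  55  59  53  58]
 [ 59  60  63  53  56  50  44  45  80 132 155 166 148 138  88  49  53  57  54  59]
 [ 68  65  63  56  56  60  73 102 193 251 254 241 247 246 192  92  43  49  55  59]
 [ 61  56  52  57  75 104 163 191 243 230 208 196 189 191 210 175  88  45  49  51]
 [ 61  60  60 107 155 134 170 215 215 213 190 177 165 155 188 230 170  63  43  52]
 [ 64  64  72 119 156 138 178 232 135 140 156 159 151 136 149 196 208  87  48  51]
 [ 58  64 116 171 148 126 178 235  95  54  84 121 141 127 128 174 211  89  40  52]
 [ 50  69 115 151 147 124 180 235 107  37  51  78 105 121 135 184 205  88  46  49]
 [ 51  80 134 158 149 120 148 196 169  78  42  42  69 120 172 213 136  52  47  52]
 [ 47  97 152 160 148 124 133 186 232 173 120  94 120 165 216 211  89  41  51  54]
 [ 43  64 131 182 160 132 137 151 185 230 239 222 236 248 239 170  67
[... 1409 characters left out ...]
3 102  98  98 101  97 100 100 101 104 101]
 [101 100 100 101 100  99 102 100 101 100  99 101  99 101]]
bolt 164.01571709233792 189.64734774066798 [0.5389 0.1233 0.014 ]
bolt 158.48097251585622 207.84883720930233 [0.4926 0.1365 0.014 ]
bolt 222.76781857451405 206.96544276457882 [ 0.4957 -0.0265  0.014 ]
bolt 217.48128898128897 225.0997920997921 [ 0.4497 -0.0136  0.014 ]
mean [0.4942 0.0549 0.014 ] ax [0.0433 0.1498 0.    ] [0.0429 0.1501 0.    ] 0.15594567979350213 0.04822480493868531
y dir [0.2762 0.9611] yaw -0.2797986296261633
free post [0.479  0.0021] proj tip [210.1754 213.1164] base [211.4906 213.4849]
post centroid 211.58513189448442 213.59872102318147 [ 0.4779 -0.0012] [0.4783 0.0002]
```

```bash
python3 - <<'E'
from h import *
np.set_printoptions(precision=4,suppress=True,linewidth=250)
p=ray("top",325.4,146,.062);print(p)
# circle fit on bright ridge / outer edges of rim in upsampled image
f=cv2.imread("pics/top0.png");g=cv2.cvtColor(f,cv2.COLOR_BGR2GRAY).astype(np.float32)
pts=[]
for a in np.radians(np.arange(-130,50,8)):
    r=np.arange(2,9,.05);x=325.4+r*np.cos(a);y=146+r*np.sin(a)
    s=cv2.remap(g,x.astype(np.float32)[None],y.astype(np.float32)[None],cv2.INTER_LINEAR)[0]
    i=[k for k in range(len(s)) if s[k]>130]
    if i: pts.append((x[i[-1]],y[i[-1]]))
pts=np.array(pts);A=np.c_[2*pts,np.ones(len(pts))];s=np.linalg.lstsq(A,(pts**2).sum(1),rcond=None)[0]
r=np.sqrt(s[2]+s[0]**2+s[1]**2);print("rim fit",s[:2],r,"mm dia",2*r*1.185/485.76*1000,ray("top",*s[:2],.062))
sc=cv2.imread("pics/scene0.png");h=cv2.cvtColor(sc,cv2.COLOR_BGR2GRAY).astype(int)
print(h[146:175,158:180])
for q in (p,ray("top",*s[:2],.062)):
    for z in(.062,.02,0):print(z,proj("scene",[q[0],q[1],z]), proj("top",[q[0],q[1],z]))
print(proj("top",p+[.0,0,-.062]))
# rod points on table
print([ray("top",u,v,.002)[:2] for u,v in((245,226),(329.5,156))])
print("copper rim",ray("top",339,219,.062),"bolt",ray("top",279.8,192.5,.06))
E
```

```text
[ 0.6452 -0.2804  0.062 ]
rim fit [325.0539 146.186 ] 5.5417026177538755 mm dia 27.037704224466168 [ 0.6448 -0.2795  0.062 ]
[[ 56  57  58  55  54  53  51  51  53  52  48  57  55  56  62  59  64  66  73  80  75  68]
 [ 56  56  56  52  51  55  66  75  73  67  71  78  76  67  68  69  77  70  81  84  75  76]
 [ 54  53  53  53  74 100 135 157 160 152 169 184 177 133  96  75  74  77  74  80  77  76]
 [ 57  60  55  78 147 205 228 235 234 231 240 252 252 225 138  82  78  83  80  76  75  75]
 [ 60  56  65 137 237 255 251 241 235 238 242 252 255 255 192  95  76  84  75  80  73  78]
 [ 64  55 100 201 255 255 245 229 227 229 231 241 255 255 231 118  68  73  80  72  75  79]
 [ 65  69 115 236 255 255 247 225 226 229 237 248 255 255 240 123  72  72  75  73  71  73]
 [ 73  77 108 206 255 255 253 245 242 243 249 254 255 255 226 123  70  71  73  74  76  74]
 [ 75  73  93 153 241 255 255 255 253 251 252 254 253 245 207 130  69  71  71  71  70  77]
 [ 77  77  80 117 191 243 252 252 250 246 244 242 236 229 210 139  81  66  70  76  71  75]
 [ 80  79  81 105 165 223 234 238 237 235 232 227 224 226 214 156
[... 1367 characters left out ...]
06 199 201 203 182 132]
 [ 72  70  75  72  75  87 120 158 191 218 227 229 233 234 220 185 143 132 153 191 192 172]
 [ 70  78  77  73  76  73  87 108 139 158 172 173 186 172 154 124  88  88 121 170 198 195]
 [ 75  77  69  76  78  76  82  83  93 104 115 118 118 111  94  82  68  67  95 144 184 196]]
0.062 [167.0432 150.7848] [325.4 146. ]
0.02 [169.2895 162.7732] [322.8729 148.6603]
0 [170.3149 168.2454] [321.7288 149.8647]
0.062 [167.3577 150.924 ] [325.0539 146.186 ]
0.02 [169.5957 162.9119] [322.5385 148.84  ]
0 [170.6173 168.3837] [321.3997 150.0416]
[321.7288 149.8647]
[array([ 0.4477, -0.0831]), array([ 0.6291, -0.3001])]
copper rim [ 0.4661 -0.3126  0.062 ] bolt [ 0.5302 -0.1685  0.06  ]
```

The two views agree: projecting the top-view rim into the scene view gives (167,151), where the rim appears. The fitted rim diameter is 27 mm against the 25 mm given. So the ceramic nozzle is at about (0.645, -0.280) and the free post at about (0.479, 0.002). Next I'll work out the move to a point above the nozzle.

```bash
cat >> h.py <<'E'
from scipy.spatial.transform import Rotation as Ro
def toolR(s): w,x,y,z=s["tool_rot"];return Ro.from_quat([x,y,z,w]).as_matrix()
def delta(target):
    s=read_state();return toolR(s).T@(np.array(target)-s["position"])*100
E
python3 - <<'E'
from h import *
np.set_printoptions(precision=4,suppress=True)
s=read_state();print(toolR(s));
for p in([.645,-.28,.23],[.645,-.28,.12],[.645,-.28,.027]):print(delta(p))
R=toolR(s); T=np.array([[0,R[0,1],R[0,2]],[0,R[1,1],R[1,2]],[-1,0,0]])
E
```

```text
[[-0.0008  0.6194  0.7851]
 [ 0.0007  0.7851 -0.6194]
 [-1.      0.0001 -0.0011]]
[ 0.0718 17.9678  5.5126]
[11.0718 17.9669  5.5246]
[20.3718 17.9662  5.5348]
```

>>> {"api": "send_rows", "payload": {"deltas": [[[0,1,0.3],[0,0,0]],[[0,3,0.9],[0,0,0]],[[0,6,1.8],[0,0,0]],[[1,9,2.8],[0,0,0]],[[2,12,3.7],[0,0,0]],[[4,15,4.6],[0,0,0]],[[6,17,5.2],[0,0,0]],[[8,17.8,5.5],[0,0,0]],[[9.5,18,5.5],[0,0,0]],[[10,18,5.5],[0,0,0]],[[10,18,5.5],[0,0,0]]], "gripper": -0.3, "grip_force": 22}}

```text
clock: 1.48
position: [0.6449, -0.2805, 0.1313]
tool_rot: [0.668, 0.232, 0.668, -0.232]
contact_force: [0.1, 0.1, -0.6]
finger_gap: 0.0553
```

```bash
python3 - <<'E'
from h import *
np.set_printoptions(precision=4,suppress=True)
f=grab_frame("scene");cv2.imwrite("pics/s1.png",cv2.resize(f[60:240,80:320],None,fx=3.3,fy=3.3,interpolation=cv2.INTER_CUBIC))
cv2.imwrite("pics/t1.png",grab_frame("top"))
s=read_state();print(s["clock"],s["position"],s["finger_gap"],s["contact_force"],delta([.645,-.28,.027]))
E
```

```text
1.575 [ 0.6453 -0.2805  0.1321] 0.05566878046281066 [ 0.6094 -0.166  -0.385 ] [10.509   0.0178 -0.0709]
```

View pics/s1.png

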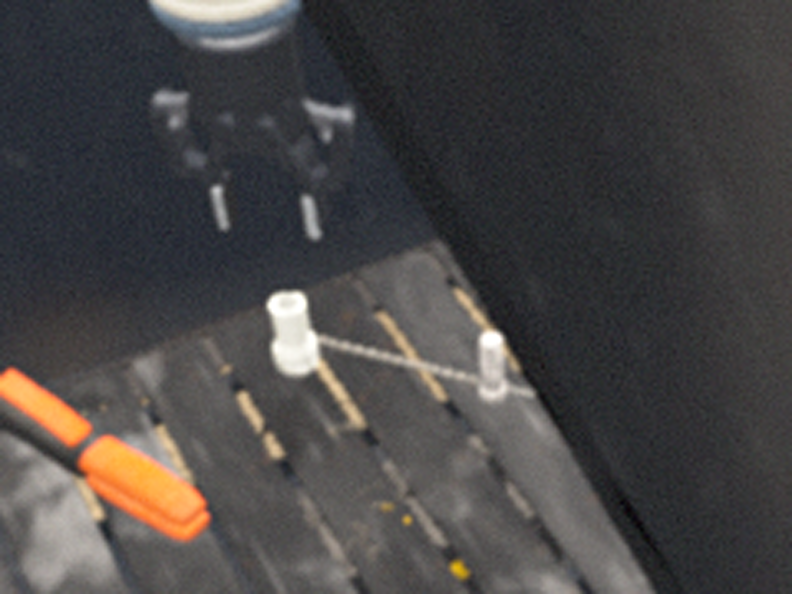

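View pics/t1.png

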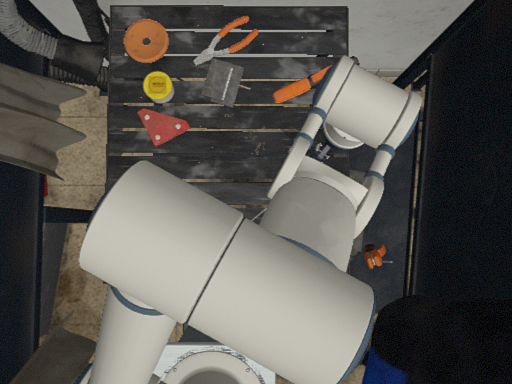

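The scene view shows the gripper above the nozzle. The fingertips are at (224,230) and (315,238) in the crop and the rim is at (289,300). I'll check that against the projected axis.

```bash
python3 - <<'E'
from h import *
for z in(.132,.137,.142):print(z,(proj("scene",[.6453,-.2805,z])-[80,60])*3.3)
R=toolR(read_state())
for s in(1,-1):print((proj("scene",np.array([.6453,-.2805,.138])+s*R[:,2]*.028)-[80,60])*3.3)
E
```

```text
0.132 [273.72270913 228.18020011]
0.137 [272.71453404 222.80255063]
0.142 [271.69891414 217.3851902 ]
[234.12278833 218.17750699]
[311.05731911 225.28144495]
```

>>> {"api": "send_rows", "payload": {"deltas": [[[1,0,0],[0,0,0]],[[2.5,0,0],[0,0,0]],[[4,0,-0.1],[0,0,0]],[[5.5,0,-0.1],[0,0,0]],[[7,0,-0.1],[0,0,0]],[[8.2,0,-0.1],[0,0,0]],[[9.2,0,-0.1],[0,0,0]],[[9.9,0,-0.1],[0,0,0]],[[10.3,0,-0.1],[0,0,0]],[[10.3,0,-0.1],[0,0,0]],[[10.3,0,-0.1],[0,0,0]]]}}

```text
clock: 2.95
position: [0.6448, -0.2794, 0.0287]
tool_rot: [0.668, 0.232, 0.668, -0.232]
contact_force: [0.2, 0.2, -0.4]
finger_gap: 0.0556
```

```bash
python3 - <<'E'
from h import *
f=grab_frame("scene");cv2.imwrite("pics/s2.png",cv2.resize(f[110:200,120:240],None,fx=6.5,fy=6.5,interpolation=cv2.INTER_CUBIC))
s=read_state();print(s["clock"],s["position"],s["finger_gap"],s["contact_force"],delta([.645,-.28,.027]))
E
```

```text
3.0 [ 0.64478276 -0.27937786  0.02869423] 0.055501882244528934 [ 0.03074887 -0.61342014  0.09139642] [ 0.1694556  -0.03540273  0.05548075]
```

View pics/s2.png

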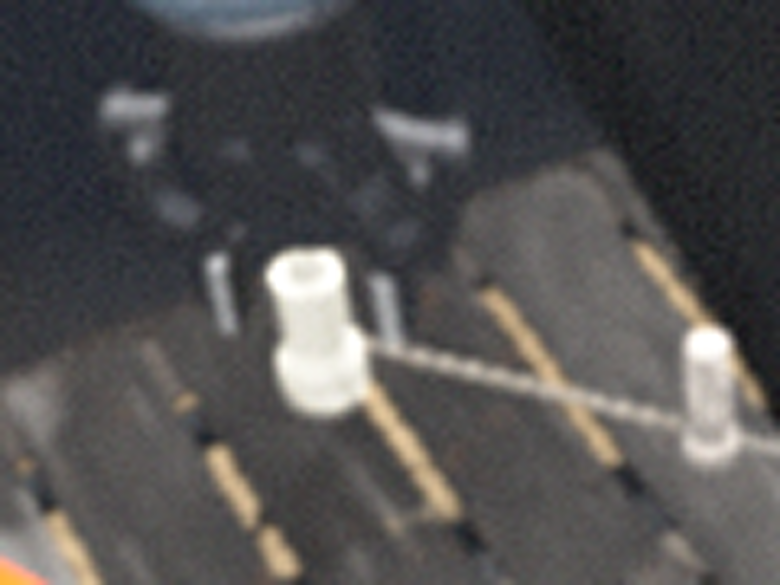

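```bash
python3 - <<'E'
from h import *
np.set_printoptions(precision=1,suppress=True)
s=read_state();R=toolR(s);p=s["position"]
c=lambda q:(proj("scene",q)-[120,110])*6.5
for z in(.036,.056):
  for sg in(-1,1):
    q=np.array([p[0],p[1],z])+sg*R[:,2]*.0277
    print(z,sg,"y+",c(q+R[:,1]*.011),"y-",c(q-R[:,1]*.011))
  print("axis",c([p[0],p[1],z]), [c([p[0],p[1],z]+k*R[:,2]*.0125)for k in(-1,1)])
E
```

```text
0.036 -1 y+ [380.4 341.8] y- [393.6 302.1]
0.036 1 y+ [239.8 328.1] y- [254.8 288.7]
axis [317.1 315. ] [array([348.6, 318.1]), array([285.6, 312. ])]
0.056 -1 y+ [374.3 304.5] y- [387.7 264.7]
0.056 1 y+ [231.8 290.7] y- [247.  251.3]
axis [310.1 277.7] [array([342.1, 280.7]), array([278.2, 274.6])]
```

The projected pad corners match the picture: (240,328) and (380,342) predicted, about (238,330) and (378,340) seen. The tube is centred between the pads to within about 1 mm. I'll lower 3 mm and close lightly.

>>> {"api": "send_rows", "payload": {"deltas": [[[0.2,0,0],[0,0,0]],[[0.3,0,0],[0,0,0]],[[0.3,0,0],[0,0,0]],[[0.3,0,0],[0,0,0]]], "gripper": 0.15, "grip_force": 25}}

```text
clock: 3.5
position: [0.6445, -0.2793, 0.0253]
tool_rot: [0.668, 0.232, 0.668, -0.232]
contact_force: [-0.4, -0.4, 0.4]
finger_gap: 0.0359
```

>>> {"api": "send_rows", "payload": {"deltas": [[[0,0,0],[0,0,0]],[[0,0,0],[0,0,0]],[[0,0,0],[0,0,0]],[[0,0,0],[0,0,0]],[[0,0,0],[0,0,0]],[[0,0,0],[0,0,0]],[[0,0,0],[0,0,0]]], "gripper": 0.55, "grip_force": 25}}

```text
clock: 4.38
position: [0.6446, -0.2793, 0.0253]
tool_rot: [0.668, 0.232, 0.668, -0.232]
contact_force: [0.7, 0.4, 2.5]
finger_gap: 0.0247
```

```bash
python3 - <<'E'
from h import *
f=grab_frame("scene");cv2.imwrite("pics/s3.png",cv2.resize(f[110:200,120:240],None,fx=6.5,fy=6.5,interpolation=cv2.INTER_CUBIC))
s=read_state();print(s["clock"],s["position"],s["finger_gap"],s["contact_force"])
E
```

```text
4.425 [ 0.64456552 -0.27928444  0.02534639] 0.02469353908229956 [-0.83716314  0.60405781  3.0901828 ]
```

View pics/s3.png

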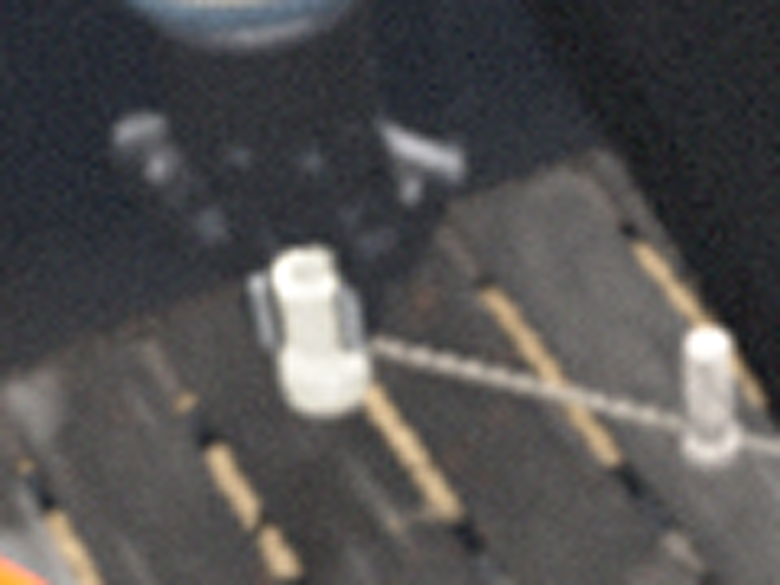

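Gripped: the opening is 24.7 mm, the tube diameter, and the nozzle stands upright between the pads. Now a slow lift.

>>> {"api": "send_rows", "payload": {"deltas": [[[0,0,0],[0,0,0]],[[0,0,0],[0,0,0]],[[-0.3,0,0],[0,0,0]],[[-0.8,0,0],[0,0,0]],[[-1.8,0,0],[0,0,0]],[[-3.2,0,0],[0,0,0]],[[-5,0,0],[0,0,0]],[[-7,0,0],[0,0,0]],[[-9,0,0],[0,0,0]],[[-10.4,0,0],[0,0,0]],[[-11,0,0],[0,0,0]],[[-11,0,0],[0,0,0]]], "gripper": 1, "grip_force": 25}}

```text
clock: 5.92
position: [0.6446, -0.2793, 0.1354]
tool_rot: [0.668, 0.232, 0.668, -0.232]
contact_force: [0.0, -0.1, -0.2]
finger_gap: 0.0241
```

```bash
python3 - <<'E'
from h import *
np.set_printoptions(precision=4,suppress=True)
f=grab_frame("scene");cv2.imwrite("pics/s4.png",cv2.resize(f[60:180,120:280],None,fx=5,fy=5,interpolation=cv2.INTER_CUBIC))
s=read_state();print(s["clock"],s["position"],s["finger_gap"],s["contact_force"],delta([.4787,.0018,.135]),delta([.4787,.0018,.045]))
E
```

```text
5.975 [ 0.6443 -0.2792  0.1348] 0.024415889558055934 [-0.3558 -0.4704 -1.5385] [  0.0029  11.7991 -30.405 ] [  9.0028  11.8003 -30.3985]
```

View pics/s4.png

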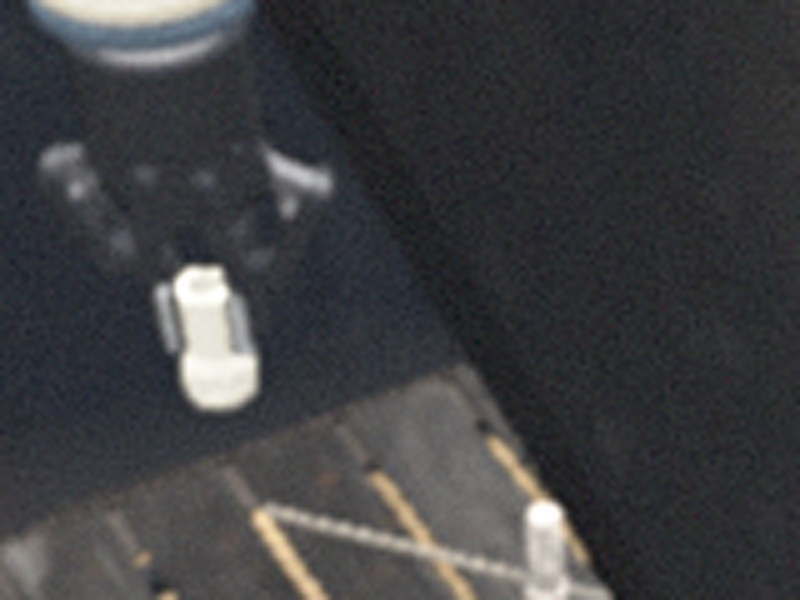

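Nozzle held, with the foot about 110 mm up. I'll carry it over to the free post.

>>> {"api": "send_rows", "payload": {"deltas": [[[0,0.2,-0.6],[0,0,0]],[[0,0.7,-1.8],[0,0,0]],[[0,1.4,-3.6],[0,0,0]],[[0,2.3,-6],[0,0,0]],[[0,3.3,-8.5],[0,0,0]],[[0,4.3,-11],[0,0,0]],[[0,5.2,-13.5],[0,0,0]],[[0,6.2,-16],[0,0,0]],[[0,7.2,-18.5],[0,0,0]],[[0,8.1,-21],[0,0,0]],[[0,9.1,-23.5],[0,0,0]],[[0,9.9,-25.5],[0,0,0]]]}}

```text
clock: 7.48
position: [0.5044, -0.0422, 0.1352]
tool_rot: [0.668, 0.232, 0.668, -0.232]
contact_force: [-0.4, -0.4, -1.0]
finger_gap: 0.0246
```

>>> {"api": "send_rows", "payload": {"deltas": [[[0,0.6,-1.5],[0,0,0]],[[0,1.1,-2.9],[0,0,0]],[[0,1.5,-3.9],[0,0,0]],[[0,1.8,-4.6],[0,0,0]],[[0,1.9,-4.9],[0,0,0]],[[0,1.9,-4.9],[0,0,0]],[[0,1.9,-4.9],[0,0,0]]]}}

```text
clock: 8.35
position: [0.4792, 0.0014, 0.1353]
tool_rot: [0.668, 0.232, 0.668, -0.232]
contact_force: [-0.9, 0.3, -0.6]
finger_gap: 0.0242
```

```bash
python3 - <<'E'
from h import *
np.set_printoptions(precision=4,suppress=True)
f=grab_frame("scene");cv2.imwrite("pics/s5.png",f)
f=grab_frame("top");cv2.imwrite("pics/t5.png",f)
s=read_state();print(s["clock"],s["position"],s["finger_gap"],s["contact_force"],s["joint_positions"],delta([.4787,.0018,.0385]))
E
```

```text
8.45 [0.4792 0.0014 0.1353] 0.024516580877463588 [-0.4323 -0.4251 -1.9071] [-0.1217  0.4242  1.8115 -0.      0.9058  0.5466] [ 9.6769 -0.0006 -0.0596]
```

View pics/s5.png

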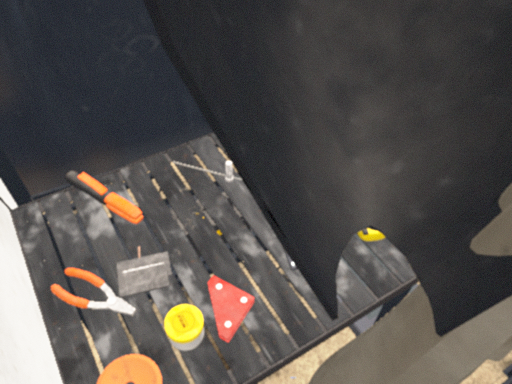

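View pics/t5.png

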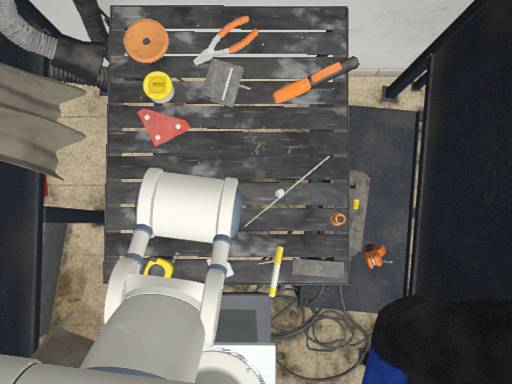

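Both views of the post are blocked now, by the curtain and by the arm, so I'll go down slowly and watch the force. The estimated centring error of 1–2 mm fits within the 5 mm play.

>>> {"api": "send_rows", "payload": {"deltas": [[[0.6,0,0],[0,0,0]],[[1.6,0,0],[0,0,0]],[[2.7,0,0],[0,0,0]],[[3.7,0,0],[0,0,0]],[[4.4,0,0],[0,0,0]],[[4.8,0,0],[0,0,0]],[[5,0,0],[0,0,0]],[[5,0,0],[0,0,0]]]}}

```text
clock: 9.45
position: [0.4791, 0.0017, 0.0853]
tool_rot: [0.668, 0.232, 0.668, -0.232]
contact_force: [-0.3, 0.5, -1.5]
finger_gap: 0.0245
```

>>> {"api": "send_rows", "payload": {"deltas": [[[0.2,0,0],[0,0,0]],[[0.5,0,0],[0,0,0]],[[0.8,0,0],[0,0,0]],[[1.1,0,0],[0,0,0]],[[1.4,0,0],[0,0,0]],[[1.4,0,0],[0,0,0]]]}}

```text
clock: 10.2
position: [0.4788, 0.0017, 0.071]
tool_rot: [0.668, 0.232, 0.668, -0.232]
contact_force: [-0.8, -0.1, -0.8]
finger_gap: 0.0245
```

No contact, and the foot is about 6 mm below the post tip. I'll continue down.

>>> {"api": "send_rows", "payload": {"deltas": [[[0.2,0,0],[0,0,0]],[[0.5,0,0],[0,0,0]],[[0.8,0,0],[0,0,0]],[[1.1,0,0],[0,0,0]],[[1.4,0,0],[0,0,0]],[[1.4,0,0],[0,0,0]]]}}

```text
clock: 10.95
position: [0.4789, 0.0017, 0.0571]
tool_rot: [0.668, 0.232, 0.668, -0.232]
contact_force: [0.0, -0.1, -0.9]
finger_gap: 0.0247
```

>>> {"api": "send_rows", "payload": {"deltas": [[[0.2,0,0],[0,0,0]],[[0.5,0,0],[0,0,0]],[[0.8,0,0],[0,0,0]],[[1.1,0,0],[0,0,0]],[[1.4,0,0],[0,0,0]],[[1.6,0,0],[0,0,0]],[[1.6,0,0],[0,0,0]]]}}

```text
clock: 11.82
position: [0.4789, 0.0017, 0.0411]
tool_rot: [0.668, 0.232, 0.668, -0.232]
contact_force: [0.6, -0.7, -0.1]
finger_gap: 0.0246
```

>>> {"api": "send_rows", "payload": {"deltas": [[[0.1,0,0],[0,0,0]],[[0.2,0,0],[0,0,0]],[[0.3,0,0],[0,0,0]],[[0.3,0,0],[0,0,0]]]}}

```text
clock: 12.32
position: [0.4789, 0.0017, 0.0382]
tool_rot: [0.668, 0.232, 0.668, -0.232]
contact_force: [-0.3, 0.1, -1.0]
finger_gap: 0.0245
```

>>> {"api": "send_rows", "payload": {"deltas": [[[0.05,0,0],[0,0,0]],[[0.1,0,0],[0,0,0]],[[0.1,0,0],[0,0,0]]]}}

```text
clock: 12.7
position: [0.479, 0.0017, 0.0374]
tool_rot: [0.668, 0.232, 0.668, -0.232]
contact_force: [0.3, 0.3, 2.4]
finger_gap: 0.0246
```

Light contact of 2.4 N at TCP z = 37.4 mm, where the seat should be (37.3 mm). I'll press 0.3 mm further to confirm.

>>> {"api": "send_rows", "payload": {"deltas": [[[0.03,0,0],[0,0,0]],[[0.03,0,0],[0,0,0]]]}}

```text
clock: 12.95
position: [0.4791, 0.0017, 0.0373]
tool_rot: [0.668, 0.232, 0.668, -0.232]
contact_force: [-0.5, 1.4, 8.5]
finger_gap: 0.025
```

Seated: the force rises stiffly at the expected height. I'll take the load off and open, gently at first.

>>> {"api": "send_rows", "payload": {"deltas": [[[-0.03,0,0],[0,0,0]],[[-0.03,0,0],[0,0,0]]]}}

```text
clock: 13.2
position: [0.479, 0.0017, 0.0373]
tool_rot: [0.668, 0.232, 0.668, -0.232]
contact_force: [-0.6, -0.9, 4.3]
finger_gap: 0.0243
```

>>> {"api": "send_rows", "payload": {"deltas": [[[0,0,0],[0,0,0]],[[0,0,0],[0,0,0]],[[0,0,0],[0,0,0]],[[0,0,0],[0,0,0]]], "gripper": 0.2}}

```text
clock: 13.7
position: [0.479, 0.0017, 0.0373]
tool_rot: [0.668, 0.232, 0.668, -0.232]
contact_force: [-0.0, 1.0, 0.4]
finger_gap: 0.0344
```

>>> {"api": "send_rows", "payload": {"deltas": [[[0,0,0],[0,0,0]],[[0,0,0],[0,0,0]],[[0,0,0],[0,0,0]],[[0,0,0],[0,0,0]]], "gripper": -0.3}}

```text
clock: 14.2
position: [0.479, 0.0016, 0.0373]
tool_rot: [0.668, 0.232, 0.668, -0.232]
contact_force: [-0.4, 0.1, 0.6]
finger_gap: 0.0556
```

Released. I'll go straight up, then sideways in −y and toward the base, to clear the view.

>>> {"api": "send_rows", "payload": {"deltas": [[[-0.5,0,0],[0,0,0]],[[-1.5,0,0],[0,0,0]],[[-3,0,0],[0,0,0]],[[-5,0,0],[0,0,0]],[[-7,0,0],[0,0,0]],[[-9,0,0],[0,0,0]],[[-11.5,0,0],[0,0,0]],[[-14,0,0],[0,0,0]],[[-16.5,0,0],[0,0,0]],[[-18.5,0,0],[0,0,0]],[[-19.5,0,0],[0,0,0]],[[-19.5,0,0],[0,0,0]]]}}

```text
clock: 15.7
position: [0.4791, 0.0017, 0.2328]
tool_rot: [0.668, 0.232, 0.668, -0.232]
contact_force: [-0.1, -0.3, 0.1]
finger_gap: 0.0555
```

>>> {"api": "send_rows", "payload": {"deltas": [[[0,-0.6,0.6],[0,0,0]],[[0,-2,2],[0,0,0]],[[0,-4,4],[0,0,0]],[[0,-6,6],[0,0,0]],[[0,-8.5,8.5],[0,0,0]],[[0,-11,11],[0,0,0]],[[0,-13.5,13.5],[0,0,0]],[[0,-16,16],[0,0,0]],[[0,-18,18.5],[0,0,0]],[[0,-20,20.5],[0,0,0]],[[0,-21,21.5],[0,0,0]],[[0,-21,22],[0,0,0]]]}}

```text
clock: 17.2
position: [0.5213, -0.2999, 0.2316]
tool_rot: [0.668, 0.232, 0.668, -0.232]
contact_force: [-0.2, 0.3, 0.8]
finger_gap: 0.0554
```

```bash
python3 - <<'E'
from h import *
f=grab_frame("top");cv2.imwrite("pics/t6.png",f)
cv2.imwrite("pics/t6b.png",cv2.resize(f[175:245,140:240],None,fx=8,fy=8,interpolation=cv2.INTER_CUBIC))
s=read_state();print(s["clock"],s["position"],s["contact_force"])
q=[.4787,.0018]
for z in(.074,.012):print(z,(proj("top",[*q,z])-[140,175]+.5)*8-.5)
E
```

```text
17.25 [ 0.52188197 -0.29962365  0.23183295] [-0.36258436 -0.54891929 -0.28443552]
0.074 [559.72444464 307.79724265]
0.012 [576.29292157 312.39846023]
```

View pics/t6.png

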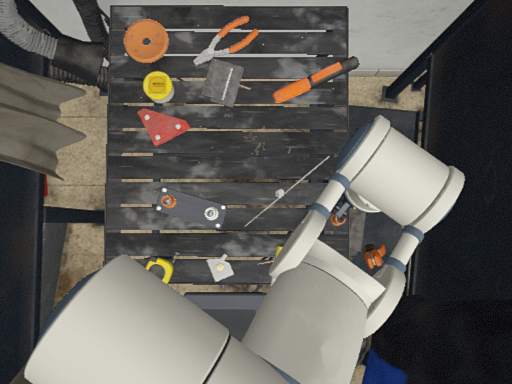

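View pics/t6b.png

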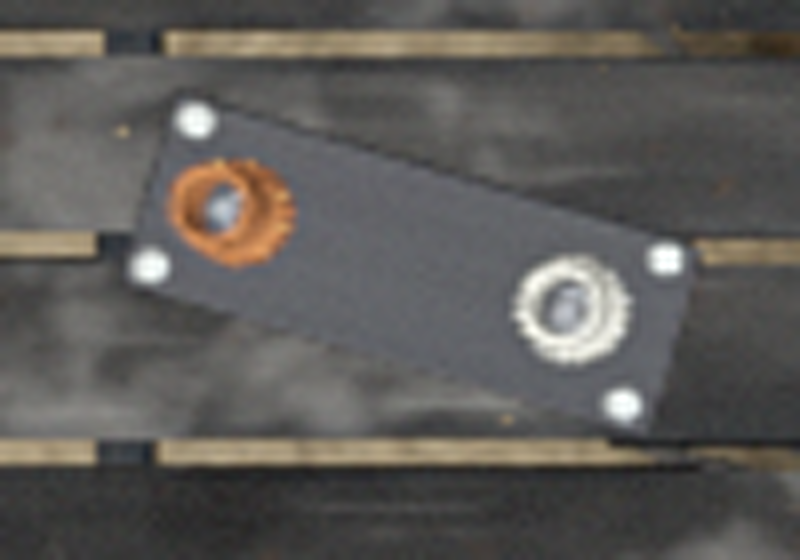

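The top view shows the ceramic nozzle upright on the free post, with the post tip visible in its bore. In the crop its rim is centred near (565,307), against about (560,308) predicted for a seated nozzle. The posted copper nozzle hasn't moved, and the gripper is clear.

```bash
python3 - <<'E'
from rig import *
print(sign_off())
E
```

```text
the job is handed in; nothing more can be done
None
```

The ceramic nozzle is standing upright on the free post of the stand. I let go of it, moved the gripper clear and handed the job in at about 17.3 s.

- **Grip and carry:** I gripped the plain part of the tube at a 25 N setting. The opening stayed at about 24.5 mm, so it did not slip.
- **Seating:** It first touched at a TCP height of 37.4 mm, against 37.3 mm expected for fully down. Force read 2.4 N there, then 8.5 N on a 0.3 mm confirming press, which I eased off before opening.
- **Last picture (top camera):** The nozzle's rim is within about 5 enlarged-crop pixels (2 mm) of where a seated, upright nozzle should appear, and the post tip shows in its bore. The posted copper nozzle is unmoved.
- **Not checked:** The loose copper nozzle was partly hidden by the arm in that picture. It was in place in the mid-job view, and nothing came near it afterwards except the retreat about 0.23 m up. The curtain hides the stand from the scene camera, so I have no side view of the seated nozzle. The final placement rests on the top view and the contact height.

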